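# Unstack the bracket parts and load the weld fixture

## Task

Take the stacked steel parts apart from the top down and load them into the fixture: the rectangular plate flat, centred and straight between the two end bars of the long station, the round flange flat over the round pin, the square tube upright over the square stub, and the thick-walled round bushing upright in the bored block, pressed down until it is fully home on the shoulder. Leave all four released and at rest.

Things in the scene. Friction and masses are not known exactly. Their poses are not given: they have to be found in the camera images.
- plate: Loose rectangular steel plate 62 x 116 x 12 mm thick, lying flat, with four small dark bolt holes; about 0.67 kg. It is the bottom of the stack; the flange lies on it. Origin: centre of the underside; x along its 62 mm width, y along its 116 mm length, z up.
- flange: Loose round steel flange ring, 64 mm outer diameter, 26 mm centre hole, 15 mm thick, about 0.31 kg, with six small dark bolt holes. It lies flat on the plate at the start, underside 12 mm above the bench, and either the tube or the bushing stands on it (drawn at random). Origin: centre of the underside, z up.
- tube: Loose piece of square steel tube standing on end, 42 x 42 mm outside, 32 x 32 mm inside, 40 mm tall, about 0.23 kg. It starts either on top of the flange or on a wooden block 70 x 70 x 27 mm; its underside is 27 mm above the bench in both cases. Origin: centre of the underside; x and y square to its sides, z up.
- bushing: Loose round steel bushing standing on end, 40 mm diameter, 40 mm tall, about 0.34 kg, its foot chamfered 2 mm; a small dark 14 mm bore shows in its top. It starts on the wooden block or on the flange, wherever the tube is not, underside 27 mm above the bench. Origin: centre of the underside, z up.
- long_station: Fixed dark steel long station for the plate, on the bench: base 80 x 154 x 10 mm with a bar 8 mm wide and 10 mm high across each short end, 138 mm clear between the bars. The plate rests on the base at 10 mm above the bench. Origin: centre of the underside; y along its length, z up.
- pin_station: Fixed dark steel square station for the flange, on the bench: base 90 x 90 x 10 mm with a round pin at its centre, 10 mm diameter, standing 12 mm above the base. The flange rests on the base around the pin. Origin: centre of the underside, z up.
- stub_station: Fixed dark steel square station for the tube, on the bench: base 90 x 90 x 10 mm with a square stub at its centre, 16 x 16 mm, standing 12 mm above the base. The tube rests on the base around the stub; it need not be turned square. Origin: centre of the underside, z up.
- bore_block: Fixed dark steel block 80 x 80 x 34 mm tall with a vertical 42.5 mm bore, 3 mm chamfer at its mouth. Shoulder 20 mm below its top. A tight seat disc first stops the bushing 10 mm above the shoulder (30 mm proud); about 12 N of push moves it on and it does not spring back. Fully home the force rises sharply and 20 mm stands proud (top 54 mm above the bench). Origin: centre of the underside, z up.
- shoulder (a point): Centre of the shoulder at the bottom of the bore in the block, 14 mm above the bench; the bushing's underside ends here.
There are look-alikes about, which are no part of the job. What is shaped like the stub_station but pink is not meant.

How it is judged:
At the end, for the whole second after the job is handed in: Plate flat on its station between the bars (18 mm, 0.2 rad); flange flat around the pin (11 mm); tube upright around the stub (13 mm); bushing upright in the bore (4 mm), underside within 2.5 mm of the shoulder; all at rest, tilt under 0.06 rad (horizontal distance between plate and long_station below 0.018 m and angle between the y axis of plate and the y axis of long_station, either way round below 0.2 rad and z of plate in the frame of long_station between 0.008 and 0.0125 m and horizontal distance between flange and pin_station below 0.011 m and z of flange in the frame of pin_station between 0.008 and 0.0125 m and horizontal distance between tube and stub_station below 0.013 m and z of tube in the frame of stub_station between 0.008 and 0.0125 m and horizontal distance between bushing and shoulder below 0.004 m and z of bushing in the frame of bore_block below 0.0165 m and linear speed of each of plate, flange, tube, bushing below 0.01 m/s and angular speed of each of plate, flange, tube, bushing below 0.1 rad/s and angle between each of plate, flange, tube, bushing's own z axis and vertical below 0.06 rad); the robot touches nothing.
It also fails if it takes over 104 s, if anything falls off the work surface, if the arm or the gripper's body presses on something with over 40 N, if the wrist force passes 120 N, or if a joint passes its speed limit or range.

## Robot

A 7-joint arm with a two-finger parallel gripper is mounted at the origin on the work surface. World frame = base frame: x ahead of the robot, y to its left, z up, the work surface at z = 0. Lengths are in m, angles in rad, forces in N, time in s.
With the tool pointing down it reaches from about 0.425 to 0.875 m from the base axis. Payload 8.4 kg.
Tool frame: the origin (TCP) lies at the very end of the fingers, on their centre line; the grasp point (between the pads) lies 19 mm behind it; x points along the fingers, y is the direction in which the jaws open and shut, and the axes are right-handed (so a half turn about x gives the same grasp; the last joint's range is limited). The gripper opens to 87 mm and grips with 3 to 60 N. Pads are 19 mm wide; open, the fingers measure 117 mm over their backs; the gripper's body (75 mm by 190 mm) begins 51 mm behind the grasp point.
Start: joints at [1.217, 0.333, 0.04, 1.465, -0.013, 1.343, -0.059], TCP at [0.164, -0.629, 0.223] pointing down, gripper open.
Joint ranges: [-2.58, 2.58], [-0.38, 2.09], [-1.3, 1.39], [0.25, 2.4], [-1.5, 4.64], [0.08, 2.09], [-2.65, 2.65]. Speed limits (rad/s): [2.22, 2.22, 2.79, 2.79, 3.14, 3.14, 3.14].

## Interface

Orientations are given as a unit quaternion [w, x, y, z].
In Python, from plant import manip gives the robot as it stands. The module is installed in compiled form; this text tells all that it offers.
- The arm moves only by the shell command python3 -m pendant 'ROWS'. ROWS is JSON, a list of rows, each a list of 3 entries, a list of its own where there are three numbers: the shift along the tool's x, y, z in mm, then the turn about the tool's x in rad, then the opening, from 0 (shut) to 1 (fully open). A call has 1 to 20 rows; each row is the pose to reach, as a shift and turn from the pose commanded when the call began, along the tool's axes at that moment; what a row does not reach only later rows make up. A row lasts 1/8 s, in which the tool goes at most 62.5 mm and 10.7 degrees, less where a joint would pass 70% of its speed; a pose out of reach is approached as far as the arm can. A call with a gripper value outside its range is refused whole. The fingers move at their own pace and stop on an object; the grip force is fixed at half the most. Time passes only in rows, so rows that repeat a pose let the fingers close. It gives the time, the measured TCP pose, the force and the opening at its end, in the units of the state.
- manip.get_obs(): the state, without advancing time (a new reading comes with each control period).
- manip.read_camera(name): name is "scene" or "top" or "wrist"; returns a dict with "frame" (384x512x3 uint8, red, green, blue), "mtx" (3x3 intrinsics, pixels), "rvec" (rotation vector, rad) and "tvec" (3), from world to camera coordinates, as OpenCV has them. Camera axes: x right, y down, z forward; pixel columns grow to the right and rows downward; lengths in m; the calibration is good to about 2 mm. The wrist camera is an equidistant fisheye: a pixel r from the principal point sees the ray r / f radians off the axis. A picture is of the moment at which its call begins. There is no depth.
- manip.sign_off(): hands the job in, once; it reports no verdict.
The state is a dict: "time": time; "q": joint angles; "qvel": joint speeds; "effort": joint torques, N m; "eef_pos": TCP position; "orientation": TCP orientation; "wrist_force": force on the tool from outside, world axes, zero at the start; "wrist_torque": the same for the moment, N m; "width": finger opening in m.
Only numpy, scipy, OpenCV 4.12 (cv2) and the standard library are available. Lean on these libraries where they do the work, as an engineer would, in place of code of your own. Each camera call takes 0.05 s, during which the arm holds its last target.

## Working session

There is one attempt and no reset: what is moved stays moved. The work goes in short steps, Python scripts to look and compute and a shell command to move; the robot and the scene stay as the last step left them, time stands still between calls to the robot, and variables do not carry over. Pictures are saved under pics/ and viewed, and the job is handed in when it is done.

```bash
mkdir -p pics; python3 - <<'E'
from plant import manip
import cv2
for n in ["scene","top","wrist"]:
    c=manip.read_camera(n); cv2.imwrite(f"pics/a_{n}.png",c["frame"][:,:,::-1]); print(n,c["mtx"].round(2).tolist(),c["rvec"].ravel().round(4),c["tvec"].ravel().round(4))
o=manip.get_obs()
for k,v in o.items(): print(k,v)
E
```

```text
scene [[447.06, 0.0, 254.81], [0.0, 447.06, 194.01], [0.0, 0.0, 1.0]] [ 1.2885  2.4177 -0.7609] [ 0.2472 -0.3045  1.4265]
top [[376.17, 0.0, 256.86], [0.0, 376.17, 185.64], [0.0, 0.0, 1.0]] [ 2.1754 -2.1247  0.1263] [5.000e-04 4.846e-01 9.633e-01]
wrist [[297.32, 0.0, 258.34], [0.0, 297.32, 195.45], [0.0, 0.0, 1.0]] [-2.3109  1.7867  0.2445] [-0.6481 -0.032   0.3934]
time 0.15
q [ 1.216787    0.3337366   0.03986333  1.46604459 -0.01338205  1.3433116
 -0.05849182]
qvel [-0.00106533 -0.00087586 -0.00040898 -0.00324007 -0.00091281  0.00068373
  0.00161655]
effort [ 2.87406707e-03 -6.56838512e+01  1.33741502e+00 -4.04108441e+01
 -5.96178230e-02  4.17327904e-02  8.31012835e-05]
eef_pos [ 0.16372829 -0.62866938  0.22188274]
orientation [-0.08942043 -0.70128701 -0.09027541  0.70146338]
wrist_force [0.2703009  0.08549704 0.04584949]
wrist_torque [-0.04700446  0.05137916 -0.06097482]
width 0.08715192071860883
```

View pics/a_scene.png

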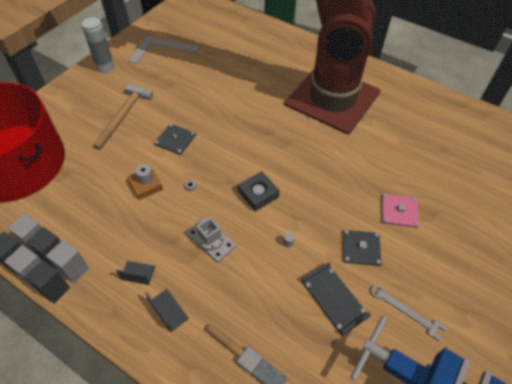

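View pics/a_top.png

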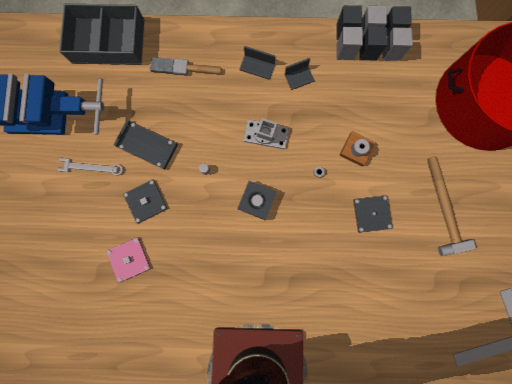

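View pics/a_wrist.png

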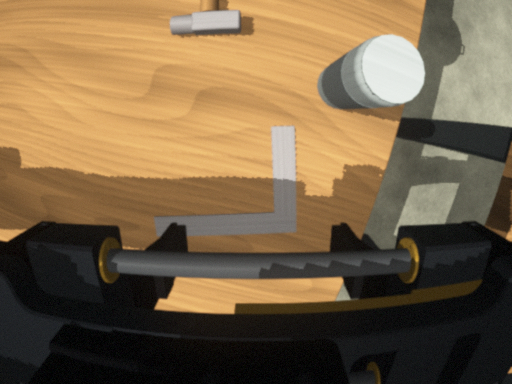

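Scene: the robot base is at the bottom of the top view. The stack (plate, flange, tube) is near (267,133). The bushing on its wooden block is at (358,148), the bore block at (260,200), the long station at (146,144), the stub station at (146,201) and the pin station at (373,213). The pink decoy is at (129,260). Next: zoomed crops and measurements.

```bash
cat > h.py <<'E'
import numpy as np, cv2
from scipy.spatial.transform import Rotation as R
from plant import manip
def cam(n):
    c=manip.read_camera(n); c["n"]=n; c["Rm"]=cv2.Rodrigues(np.array(c["rvec"],float))[0]; c["t"]=np.array(c["tvec"],float).ravel(); c["C"]=-c["Rm"].T@c["t"]; return c
def ray(c,uv):
    K=c["mtx"]; x=(uv[0]-K[0,2])/K[0,0]; y=(uv[1]-K[1,2])/K[1,1]
    if c["n"]=="wrist":
        th=np.hypot(x,y); s=np.sin(th)/th if th>1e-9 else 1.; d=np.array([x*s,y*s,np.cos(th)])
    else: d=np.array([x,y,1.])
    return c["Rm"].T@d
def pt(c,uv,z):
    d=ray(c,uv); return c["C"]+d*(z-c["C"][2])/d[2]
def proj(c,P):
    p=c["Rm"]@np.asarray(P,float)+c["t"]; K=c["mtx"]
    if c["n"]=="wrist":
        r=np.hypot(p[0],p[1]); th=np.arctan2(r,p[2]); q=p[:2]/r*th
    else: q=p[:2]/p[2]
    return np.array([K[0,0]*q[0]+K[0,2],K[1,1]*q[1]+K[1,2]])
def tool():
    o=manip.get_obs(); q=o["orientation"]; return np.array(o["eef_pos"]),R.from_quat([q[1],q[2],q[3],q[0]]).as_matrix(),o
def go(target,yaw=None):
    """mm shift in tool axes to world target; turn so that tool y (jaw) axis is at world yaw (mod pi)"""
    p,M,o=tool(); s=M.T@(np.asarray(target)-p)*1000
    out="shift "+str(s.round(1).tolist())
    y=M[:,1]; cy=np.arctan2(y[1],y[0]); out+=f" jawyaw {cy:.3f} tilt {np.arccos(-M[2,0]):.4f} q7 {o['q'][6]:.2f} "
    if yaw is not None:
        d=-(yaw-cy); d=(d+np.pi/2)%np.pi-np.pi/2; out+=f" turn {d:.3f}"  # tool x points down
    print(out)
E
python3 - <<'E'
from h import *
c=cam("top"); print("cam",c["C"])
im=c["frame"][:,:,::-1]
def crop(u0,v0,u1,v1,n,s): cv2.imwrite(n,cv2.resize(im[v0:v1,u0:u1],None,fx=s,fy=s,interpolation=cv2.INTER_CUBIC))
crop(100,100,300,240,"pics/b1.png",4); crop(230,100,430,240,"pics/b2.png",4)
go([0.5,0,0.3])
print(tool()[1].round(3))
E
```

```text
cam [ 3.57581164e-01 -2.77176208e-04  1.01731398e+00]
shift [-77.5, -523.8, -483.9] jawyaw -1.316 tilt 0.0010 q7 -0.06 
[[-0.     0.252 -0.968]
 [ 0.001 -0.968 -0.252]
 [-1.    -0.001  0.   ]]
```

View pics/b1.png

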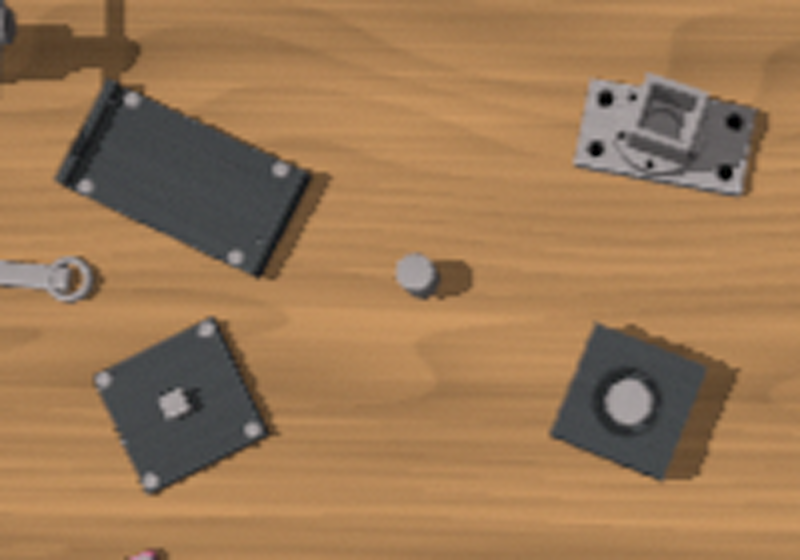

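View pics/b2.png

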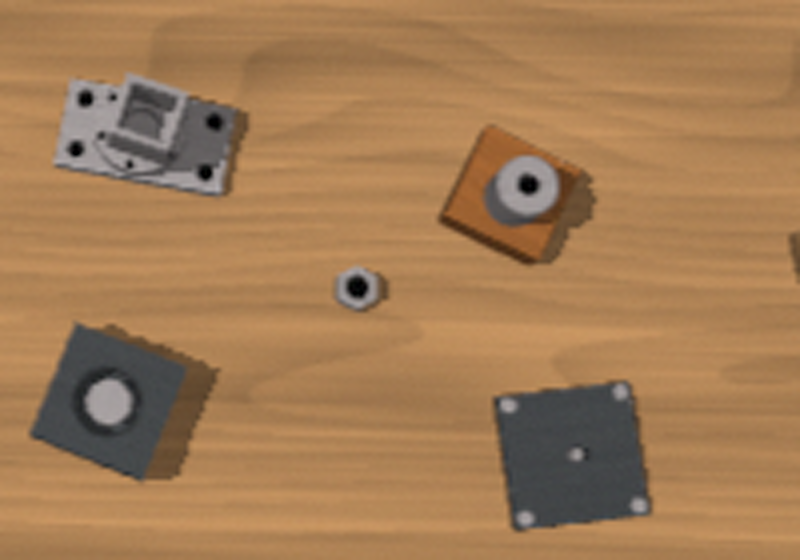

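The crops show:
- **b2:** tube top corners near (126,75), (188,97), (170,150) and (107,128), on the flange and plate. The bushing bore is at (528,184) and the pin at (577,454).
- **b1:** stub at (175,403), bore block top corners near (597,323), (706,370), (660,480) and (552,436). The long station's corners are near (112,82), (312,180), (262,278) and (58,182).

I'll refine these with contours.

```bash
cat > m.py <<'E'
from h import *
c=cam("top"); im=c["frame"].astype(int)
hsv=cv2.cvtColor(c["frame"],cv2.COLOR_RGB2HSV)
def rect(mask,box,z,name):
    u0,v0,u1,v1=box; m=np.zeros(mask.shape,np.uint8); m[v0:v1,u0:u1]=mask[v0:v1,u0:u1]
    cs,_=cv2.findContours(m,cv2.RETR_EXTERNAL,cv2.CHAIN_APPROX_NONE); k=max(cs,key=cv2.contourArea)
    P=np.array([pt(c,q[0],z)[:2] for q in k])*1000
    (cx,cy),(w,h),a=cv2.minAreaRect(P.astype(np.float32))
    print(name,"centre",np.round([cx,cy],1),"size",np.round([w+2.5,h+2.5],1),"angle",round(np.radians(a),3),"centroid",P.mean(0).round(1))
g=im.sum(2)/3; sat=hsv[:,:,1]
dark=(((g<85)&(sat<110))*255).astype(np.uint8)
rect(dark,(105,115,185,172),0.012,"long")
rect(dark,(118,175,175,230),0.010,"stub st")
rect(dark,(345,185,400,240),0.010,"pin st")
rect(dark,(230,175,285,225),0.034,"bore")
grey=((sat<60)*255).astype(np.uint8)
rect(grey,(240,115,297,152),0.012,"plate")
def p4(n,u0,v0,x,y,z): print(n,(pt(c,(u0+(x+.5)/4-.5,v0+(y+.5)/4-.5),z)*1000).round(1))
p4("stub top",100,100,174,402,.022); p4("pin top",230,100,577,454,.022); p4("bush top",230,100,527,184,.067)
p4("bore floor",100,100,629,402,.014)
for q in [(128,75),(188,97),(170,148),(107,128)]: p4("tube",230,100,*q,.067)
for q in [(112,82),(312,180),(262,278),(58,182)]: p4("long",100,100,*q,.016)
for q in [(597,323),(706,370),(660,480),(552,436)]: p4("bore",100,100,*q,.034)
for q in [(70,80),(245,108),(225,195),(53,165)]: p4("plate",230,100,*q,.012)
E
python3 m.py
```

```text
long centre [595.2 321.2] size [164.4  83.6] angle 1.144 centroid [596.6 321. ]
stub st centre [438.8 312.6] size [91.  92.8] angle 0.493 centroid [438.6 312.2]
pin st centre [ 419.9 -298.4] size [92.5 94.9] angle 0.14 centroid [ 417.9 -294.5]
bore centre [446.2  10.1] size [82.4 84.5] angle 1.21 centroid [445.8  10.1]
plate centre [635.8 -10.1] size [118.6  76.3] angle 1.403 centroid [632.1  -9.3]
stub top [439.8 313.8  22. ]
pin top [ 419.7 -298.1   22. ]
bush top [ 589.9 -255.2   67. ]
bore floor [447.6  11.1  14. ]
tube [656.9   3.3  67. ]
tube [643. -36.  67.]
tube [608.7 -25.   67. ]
tube [621.1  16.1  67. ]
long [660.2 372.4  16. ]
long [594.2 230.9  16. ]
long [525.8 261.3  16. ]
long [589.  404.6  16. ]
bore [497.6  33.3  34. ]
bore [468.1 -39.2  34. ]
bore [395.3 -10.5  34. ]
bore [422.3  60.7  34. ]
plate [669.8  43.4  12. ]
plate [652.6 -77.4  12. ]
plate [591.2 -64.5  12. ]
plate [609.6  53.4  12. ]
```

```bash
python3 -c "
from h import *
go([.632,-.010,.20],-0.343); c=cam('wrist'); p,M,o=tool(); print('cam in tool',M.T@(c['C']-p), (M.T@c['Rm'].T).round(3))"
```

```text
shift [22.5, -480.8, -609.1] jawyaw -1.316 tilt 0.0007 q7 -0.06  turn -0.973
cam in tool [-0.16411752 -0.00056645 -0.07303905] [[ 0.002 -0.265  0.964]
 [ 1.    -0.    -0.002]
 [ 0.001  0.964  0.265]]
```

```bash
python3 -m pendant '[[[0,-481,-609],-0.973,1],[[0,-481,-609],-0.973,1],[[0,-481,-609],-0.973,1],[[0,-481,-609],-0.973,1],[[0,-481,-609],-0.973,1],[[0,-481,-609],-0.973,1],[[0,-481,-609],-0.973,1],[[0,-481,-609],-0.973,1],[[0,-481,-609],-0.973,1],[[0,-481,-609],-0.973,1],[[0,-481,-609],-0.973,1],[[0,-481,-609],-0.973,1],[[0,-481,-609],-0.973,1],[[0,-481,-609],-0.973,1],[[0,-481,-609],-0.973,1],[[0,-481,-609],-0.973,1]]'; python3 -c "
from h import *
c=cam('wrist'); cv2.imwrite('pics/c1.png',c['frame'][:,:,::-1]); go([.632,-.010,.20],-.343); print(tool()[0],tool()[2]['q'],proj(c,[.632,-.01,.067]))"
```

```text
time: 2.3
eef_pos: [0.6315, -0.0117, 0.2227]
orientation: [-0.407, -0.578, -0.406, 0.579]
wrist_force: [-0.1, -0.2, -0.0]
width: 0.0868
shift [22.8, -0.2, -1.7] jawyaw -0.345 tilt 0.0008 q7 -0.54  turn -0.002
[ 0.631583   -0.01163272  0.22277278] [ 0.39441799  0.35269751 -0.57598974  1.48685677  0.19443717  1.35925285
 -0.53939933] [258.24783582 181.20804646]
```

View pics/c1.png

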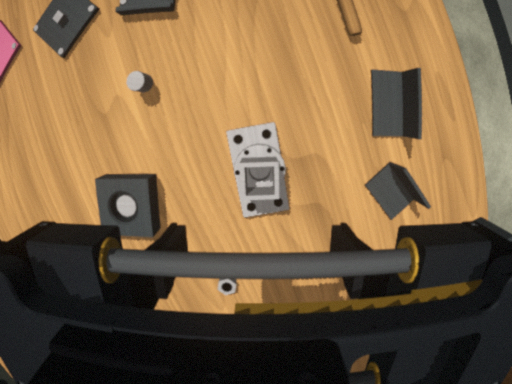

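Wrist view: the tube's top centre is at about (262,182), nearly square to the jaws. The bore block is at (127,205). Zooming in to refine.

```bash
python3 -c "
import cv2
im=cv2.imread('pics/c1.png'); cv2.imwrite('pics/c2.png',cv2.resize(im[115:225,215:305],None,fx=5,fy=5,interpolation=cv2.INTER_CUBIC)); cv2.imwrite('pics/c3.png',cv2.resize(im[165:245,85:175],None,fx=5,fy=5,interpolation=cv2.INTER_CUBIC))"
```

```text
(no output)
```

View pics/c2.png

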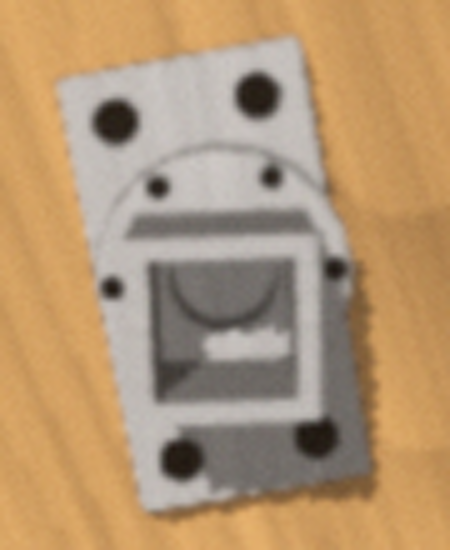

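View pics/c3.png

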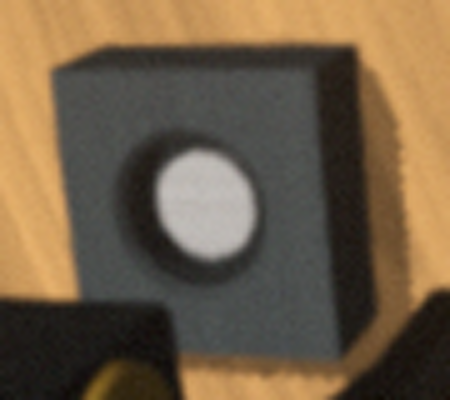

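The tube's inner top corners in c2 are (149,262), (297,258), (300,397) and (155,405). The flange's upper arc passes (100,260), (215,147) and (350,265). The plate corners are (58,82), (300,38), (375,472) and (148,512).

```bash
python3 -c "
from h import *
c=cam('wrist')
f=lambda q,z,u0=215,v0=115: pt(c,(u0+(q[0]+.5)/5-.5,v0+(q[1]+.5)/5-.5),z)[:2]*1000
T=np.array([f(q,.067) for q in [(149,262),(297,258),(300,397),(155,405)]]);print('tube',T.round(1).tolist(),T.mean(0).round(1))
d=(T[1]-T[0]+T[2]-T[3]);print('side',np.arctan2(d[1],d[0]),np.linalg.norm(d)/2);d=(T[3]-T[0]+T[2]-T[1]);print(np.arctan2(d[1],d[0]),np.linalg.norm(d)/2)
P=np.array([f(q,.012) for q in [(58,82),(300,38),(375,472),(148,512)]]);print('plate',P.round(1).tolist(),P.mean(0).round(1))
d=(P[3]-P[0]+P[2]-P[1]);print('plate y ang',np.arctan2(d[1],d[0]),np.linalg.norm(d)/2)
F=np.array([f(q,.027) for q in [(100,260),(130,195),(170,158),(215,147),(270,156),(320,195),(350,265)]])
A=np.c_[2*F,np.ones(len(F))];s=np.linalg.lstsq(A,(F**2).sum(1),rcond=None)[0];print('flange',s[:2],np.sqrt(s[2]+s[0]**2+s[1]**2))
B=np.array([f(q,.034,85,165) for q in [(52,70),(318,68),(342,358)]]);print('bore',B.round(1).tolist(), (B[0]+B[2])/2)
go([T.mean(0)[0]/1e3,T.mean(0)[1]/1e3,.045])
"
```

```text
tube [[623.2, 10.3], [653.9, 0.2], [644.3, -29.7], [613.2, -20.5]] [633.7 -10. ]
side -0.3030983506688776 32.36240143432211
-1.8845752443951154 31.90632841446237
plate [[611.9, 53.4], [672.8, 43.1], [654.3, -71.0], [593.6, -61.1]] [633.1  -8.9]
plate y ang -1.730784342349812 115.76648247459977
flange [635.70655111  -4.20509578] 30.622037309654623
bore [[423.9, 63.3], [499.5, 35.1], [470.7, -39.2]] [447.28647274  12.04659279]
shift [177.8, 1.4, -2.1] jawyaw -0.345 tilt 0.0007 q7 -0.54
```

```bash
python3 -m pendant '[[[0,1.4,-2.1],-0.035,1],[[60,1.4,-2.1],-0.035,1],[[120,1.4,-2.1],-0.035,1],[[165,1.4,-2.1],-0.035,1],[[183,1.4,-2.1],-0.035,1],[[183,1.4,-2.1],-0.035,1],[[183,1.4,-2.1],-0.035,0],[[183,1.4,-2.1],-0.035,0],[[183,1.4,-2.1],-0.035,0],[[183,1.4,-2.1],-0.035,0],[[183,1.4,-2.1],-0.035,0],[[183,1.4,-2.1],-0.035,0]]'; python3 -c "
from h import *
c=cam('scene');cv2.imwrite('pics/d1.png',cv2.resize(c['frame'][150:300,130:330,::-1],None,fx=3,fy=3))
print(tool()[0]);go([.4393,.3132,.20])"
```

```text
time: 3.9
eef_pos: [0.634, -0.0086, 0.0397]
orientation: [0.417, 0.571, 0.417, -0.571]
wrist_force: [-0.3, 0.6, 2.0]
width: 0.0419
[ 0.63395455 -0.00850946  0.03963252]
shift [-160.3, -283.0, -247.5] jawyaw -0.308 tilt 0.0001 q7 -0.58
```

View pics/d1.png

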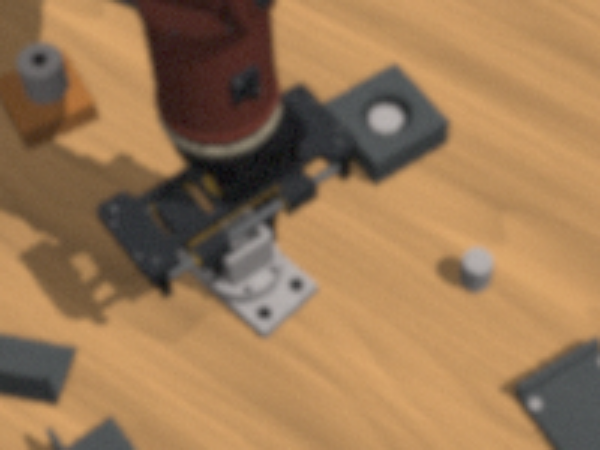

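The tube is gripped (width 41.9 mm). Lifting it and carrying it to the stub.

```bash
python3 -m pendant '[[[-60,0,0],0,0],[[-100,0,0],0,0],[[-100,-283,-248],0,0],[[-100,-283,-248],0,0],[[-100,-283,-248],0,0],[[-100,-283,-248],0,0],[[-100,-283,-248],0,0],[[-100,-283,-248],0,0],[[-100,-283,-248],0,0],[[-100,-283,-248],0,0],[[-100,-283,-248],0,0]]'; python3 -c "
from h import *
c=cam('wrist');cv2.imwrite('pics/e1.png',c['frame'][:,:,::-1])
print(tool()[0],tool()[2]['q'],proj(c,[.4393,.3132,.022]));go([.4393,.3132,.023])"
```

```text
time: 5.32
eef_pos: [0.4404, 0.3121, 0.1393]
orientation: [-0.417, -0.571, -0.417, 0.572]
wrist_force: [-0.5, -0.6, -1.6]
width: 0.0418
[0.44044604 0.31208626 0.13933314] [-0.01608939  0.25844651 -0.77770628  1.80718938  0.19754268  1.15602637
 -1.16819071] [256.90849798 190.81416138]
shift [116.3, -1.4, -0.8] jawyaw -0.311 tilt 0.0006 q7 -1.17
```

View pics/e1.png

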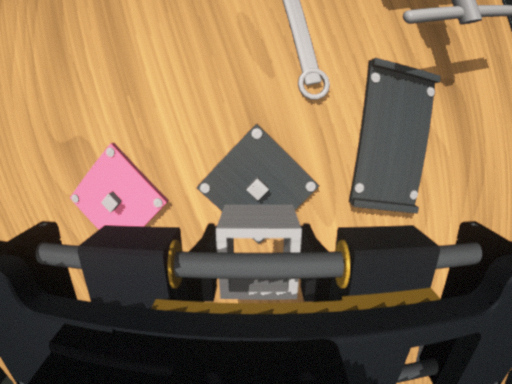

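The stub's top is at (258,188) against a predicted (257,191), so it's aligned within about 2 mm. The long station corners are at (370,60), (440,78), (418,213) and (350,208). Lowering the tube.

```bash
python3 -m pendant '[[[40,-0.8,0],0,0],[[80,-0.8,0],0,0],[[100,-0.8,0],0,0],[[110,-0.8,0],0,0],[[115,-0.8,0],0,0],[[116,-0.8,0],0,0],[[116,-0.8,0],0,0],[[116,-0.8,0],0,0.8],[[116,-0.8,0],0,0.8],[[116,-0.8,0],0,0.8],[[60,-0.8,0],0,1],[[0,-0.8,0],0,1],[[-40,-0.8,0],0,1],[[-40,-0.8,0],0,1]]'; python3 -c "
from h import *
c=cam('wrist');cv2.imwrite('pics/f1.png',c['frame'][:,:,::-1])
c=cam('top');cv2.imwrite('pics/f2.png',cv2.resize(c['frame'][100:240,100:300,::-1],None,fx=4,fy=4,interpolation=cv2.INTER_CUBIC))
print(tool()[0],tool()[2]['q']);go([.6357,-.0042,.2])"
```

```text
time: 7.12
eef_pos: [0.4402, 0.3152, 0.183]
orientation: [0.418, 0.573, 0.417, -0.569]
wrist_force: [0.1, 0.3, -1.0]
width: 0.0866
[0.43874155 0.31362806 0.17940183] [ 0.00389988  0.21943919 -0.79629674  1.76067495  0.16632349  1.23040855
 -1.1445103 ]
shift [-20.4, 284.1, 243.1] jawyaw -0.308 tilt 0.0005 q7 -1.14
```

View pics/f1.png

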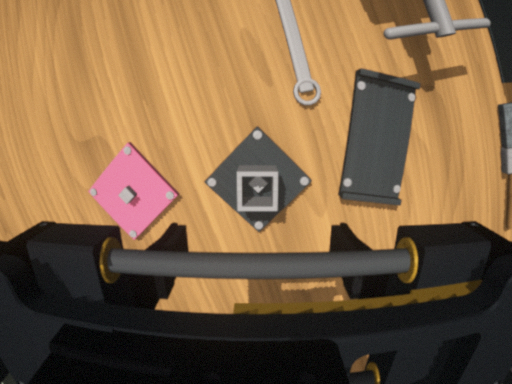

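View pics/f2.png

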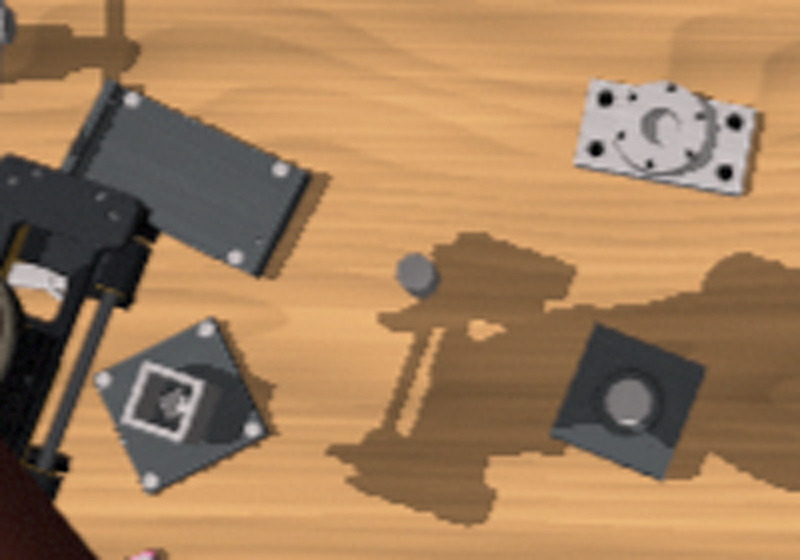

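The tube stands flat around the stub (wrist view: tube at about (258,190), stub inside it). The flange and plate are now clear. Next is the flange.

```bash
python3 -m pendant '[[[0,284,243],-0.148,1],[[0,284,243],-0.148,1],[[0,284,243],-0.148,1],[[0,284,243],-0.148,1],[[0,284,243],-0.148,1],[[0,284,243],-0.148,1],[[0,284,243],-0.148,1],[[0,284,243],-0.148,1],[[0,284,243],-0.148,1],[[0,284,243],-0.148,1]]'; python3 -c "
from h import *
c=cam('wrist');im=c['frame'][:,:,::-1];cv2.imwrite('pics/g1.png',cv2.resize(im[100:230,200:320],None,fx=4.5,fy=4.5,interpolation=cv2.INTER_CUBIC))
print(tool()[0],tool()[2]['q']);go([.6357,-.0042,.2])"
```

```text
time: 8.48
eef_pos: [0.6353, -0.0025, 0.1796]
orientation: [-0.459, -0.538, -0.459, 0.538]
wrist_force: [0.2, -0.8, 0.6]
width: 0.0869
[ 0.63538943 -0.00280669  0.17972417] [ 0.39516319  0.39147682 -0.59694651  1.53349893  0.22552479  1.28593321
 -0.38853083]
shift [-20.3, 0.5, 1.3] jawyaw -0.158 tilt 0.0002 q7 -0.39
```

View pics/g1.png

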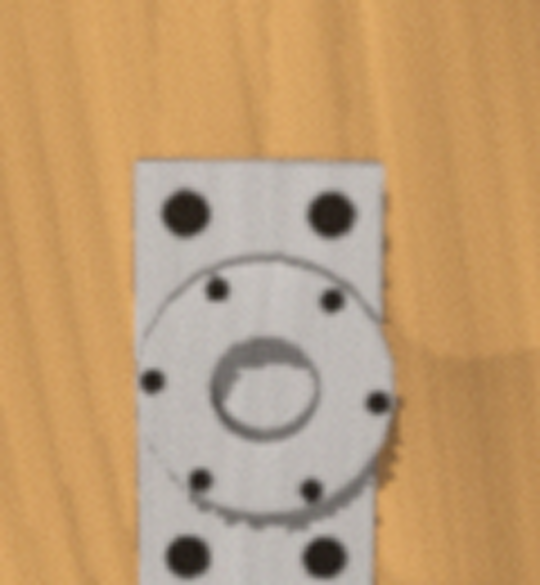

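The flange is centred at about (265,389) in the crop, and the plate edges are parallel to the image columns.

```bash
python3 -c "
from h import *
c=cam('wrist')
f=lambda q,z: pt(c,(200+(q[0]+.5)/4.5-.5,100+(q[1]+.5)/4.5-.5),z)
p=f((265,389),.027);print(p); go([p[0],p[1],.0145])
a=[f(q,.012)[:2]*1000 for q in [(185,213),(331,213),(325,556),(187,556)]]; print(np.round(a,1).tolist(),np.mean(a,0))
a=[f(q,.012)[:2]*1000 for q in [(135,162),(383,161)]]; print(np.round(a,1).tolist(),np.mean(a,0), np.linalg.norm(a[1]-a[0]))
"
```

```text
[ 0.63520645 -0.00563531  0.027     ]
shift [165.2, 0.1, 2.6] jawyaw -0.159 tilt 0.0002 q7 -0.39 
[[622.1, 38.5], [658.0, 32.7], [643.1, -56.5], [607.0, -50.8]] [632.55832902  -9.03248104]
[[612.0, 53.2], [672.7, 43.6]] [642.34341404  48.39890465] 61.41523499056809
```

```bash
python3 -m pendant '[[[60,0.1,2.6],0,1],[[110,0.1,2.6],0,1],[[145,0.1,2.6],0,1],[[160,0.1,2.6],0,1],[[165,0.1,2.6],0,1],[[165,0.1,2.6],0,1],[[165,0.1,2.6],0,0],[[165,0.1,2.6],0,0],[[165,0.1,2.6],0,0],[[165,0.1,2.6],0,0],[[165,0.1,2.6],0,0],[[100,0.1,2.6],0,0],[[50,0.1,2.6],0,0],[[50,0.1,2.6],0,0],[[50,0.1,2.6],0,0]]'; python3 -c "
from h import *
c=cam('wrist');cv2.imwrite('pics/h1.png',c['frame'][:,:,::-1])
c=cam('scene');cv2.imwrite('pics/h2.png',cv2.resize(c['frame'][150:300,130:330,::-1],None,fx=3,fy=3))
print(tool()[0]);go([.4197,-.2981,.15])"
```

```text
time: 10.45
eef_pos: [0.6345, -0.0067, 0.1282]
orientation: [-0.458, -0.538, -0.459, 0.539]
wrist_force: [-0.2, 0.2, -3.8]
width: 0.0629
[ 0.6340053  -0.00666964  0.12723404]
shift [-22.0, -165.2, 321.9] jawyaw -0.160 tilt 0.0036 q7 -0.40
```

View pics/h1.png

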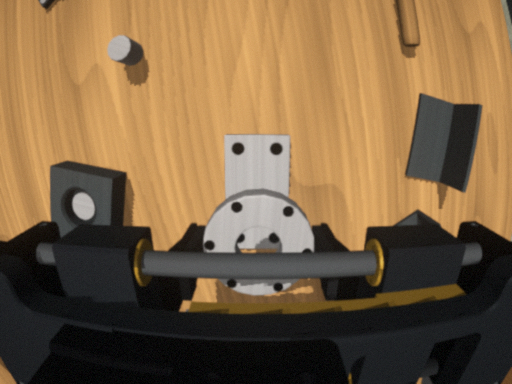

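View pics/h2.png

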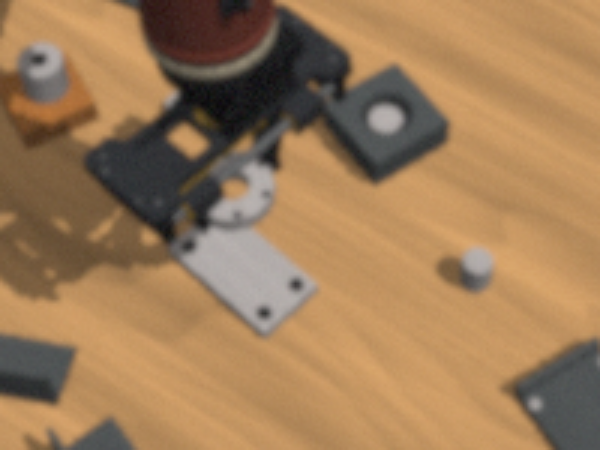

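The flange is held (width 62.9 mm) and the plate stayed put. Carrying it to the pin.

```bash
python3 -m pendant '[[[-10,-165,322],0,0],[[-10,-165,322],0,0],[[-10,-165,322],0,0],[[-10,-165,322],0,0],[[-10,-165,322],0,0],[[-10,-165,322],0,0],[[-10,-165,322],0,0],[[-10,-165,322],0,0],[[-10,-165,322],0,0],[[-10,-165,322],0,0]]'; python3 -c "
from h import *
c=cam('wrist');im=c['frame'][:,:,::-1];cv2.imwrite('pics/i1.png',im)
print(tool()[0],tool()[2]['q'],proj(c,[.4199,-.2982,.022]));go([.4199,-.2982,.0125])"
```

```text
time: 11.8
eef_pos: [0.4218, -0.2969, 0.1393]
orientation: [0.459, 0.538, 0.459, -0.538]
wrist_force: [-0.4, -0.5, -3.0]
width: 0.0628
[ 0.42170204 -0.29713603  0.13938425] [ 0.94503956  0.15612467 -0.45247849  1.87405156  0.07497179  1.12828965
  0.30687853] [256.53938156 193.23738005]
shift [126.9, -1.6, 1.4] jawyaw -0.158 tilt 0.0004 q7 0.31
```

View pics/i1.png

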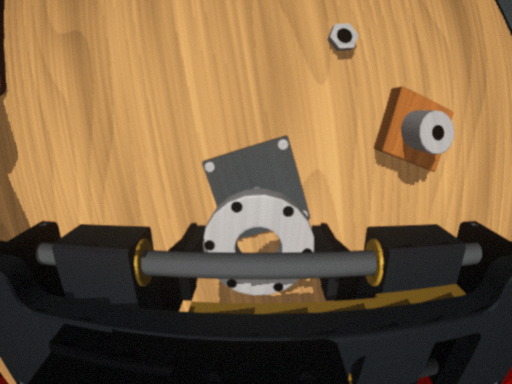

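```bash
python3 -c "
from h import *
c=cam('wrist')
A,B,C=[pt(c,q,.010)[:2]*1000 for q in [(203,162),(288,137),(308,215)]]
print(A,B,C,np.linalg.norm(A-B))
d=(B-A)/np.linalg.norm(B-A); n=np.array([-d[1],d[0]]); 
for s in (1,-1): print((A+B)/2+s*45*n)
m=[pt(c,q,.032+.1)[:2]*1000 for q in [(237,207),(288,211),(314,251),(209,245),(232,283),(278,287)]]
F=pt(c,(258,247),.152)[:2]*1000; print('flange approx')
F=np.array([pt(c,q,.152)[:2]*1000 for q in [(237,207),(288,211),(209,245),(232,283),(278,287)]]);print(F)
A=np.c_[2*F,np.ones(len(F))];s=np.linalg.lstsq(A,(F**2).sum(1),rcond=None)[0];print('flange',s[:2],np.sqrt(s[2]+s[0]**2+s[1]**2))
"
```

```text
[ 371.05330026 -260.82708415] [ 459.01718432 -249.7856072 ] [ 468.94025854 -333.5312561 ] 88.65415450746514
[ 409.43069431 -210.65672035]
[ 420.63979027 -299.955971  ]
flange approx
[[ 414.70446461 -270.52835753]
 [ 441.40470465 -277.09513167]
 [ 394.88662152 -290.24939696]
 [ 402.96280701 -316.87792978]
 [ 429.633777   -323.96566874]]
flange [ 422.0987063  -297.11271065] 27.774576474609294
```

```bash
python3 -m pendant '[[[50,-1.5,2],0,0],[[90,-1.5,2],0,0],[[110,-1.5,2],0,0],[[120,-1.5,2],0,0],[[125,-1.5,2],0,0],[[126,-1.5,2],0,0],[[126,-1.5,2],0,0],[[126,-1.5,2],0,1],[[126,-1.5,2],0,1],[[126,-1.5,2],0,1],[[70,-1.5,2],0,1],[[20,-1.5,2],0,1],[[-30,-1.5,2],0,1],[[-30,-1.5,2],0,1],[[-30,-1.5,2],0,1]]'; python3 -c "
from h import *
c=cam('wrist');im=c['frame'][:,:,::-1];cv2.imwrite('pics/j1.png',im)
c=cam('top');cv2.imwrite('pics/j2.png',cv2.resize(c['frame'][100:240,230:430,::-1],None,fx=4,fy=4,interpolation=cv2.INTER_CUBIC))
print(tool()[0]);go([.6326,-.009,.15],-.16)"
```

```text
time: 13.78
eef_pos: [0.4191, -0.2997, 0.1692]
orientation: [-0.458, -0.538, -0.458, 0.538]
wrist_force: [-0.0, -0.4, -0.4]
width: 0.0867
[ 0.41861377 -0.2993224   0.16817222]
shift [18.2, 165.0, -320.7] jawyaw -0.160 tilt 0.0023 q7 0.32  turn -0.000
```

View pics/j1.png

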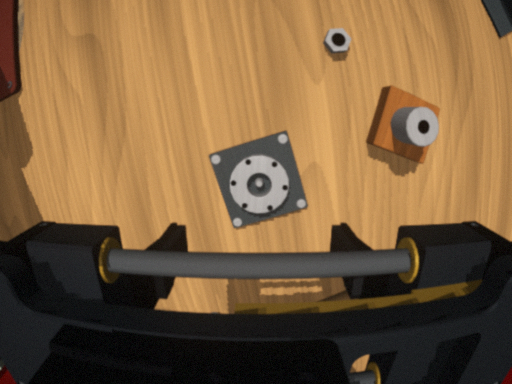

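View pics/j2.png

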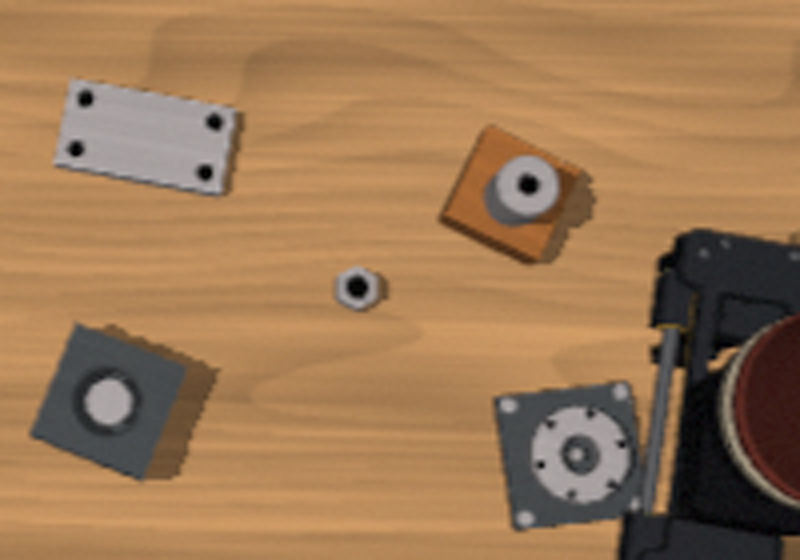

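The flange sits flat around the pin. Going to the bushing next, since it's nearby.

```bash
python3 -c "
from h import *
c=cam('wrist');print(pt(c,(424,127),.067));go([.590,-.255,.17])"
```

```text
[ 0.59078297 -0.25568109  0.067     ]
shift [-2.1, 162.1, -71.0] jawyaw -0.160 tilt 0.0025 q7 0.32
```

```bash
python3 -m pendant '[[[0,162,-71],0,1],[[0,162,-71],0,1],[[0,162,-71],0,1],[[0,162,-71],0,1],[[0,162,-71],0,1],[[0,162,-71],0,1]]'; python3 -c "
from h import *
c=cam('wrist');im=c['frame'][:,:,::-1];cv2.imwrite('pics/k1.png',cv2.resize(im[120:230,200:320],None,fx=4.5,fy=4.5,interpolation=cv2.INTER_CUBIC))
p,M,o=tool();print(p,M[:,0].round(4),o['q'],proj(c,[.590,-.255,.067]));go([.590,-.255,.0495])"
```

```text
time: 14.68
eef_pos: [0.5894, -0.2564, 0.1693]
orientation: [-0.458, -0.538, -0.458, 0.539]
wrist_force: [0.3, -1.0, 0.4]
width: 0.0869
[ 0.58949734 -0.25649577  0.16954561] [-6.e-04 -6.e-04 -1.e+00] [ 0.73310874  0.39834819 -0.51092698  1.52912242  0.20089546  1.26690446
  0.03356957] [258.68230548 194.04815671]
shift [120.0, 0.3, -1.6] jawyaw -0.162 tilt 0.0008 q7 0.03
```

View pics/k1.png

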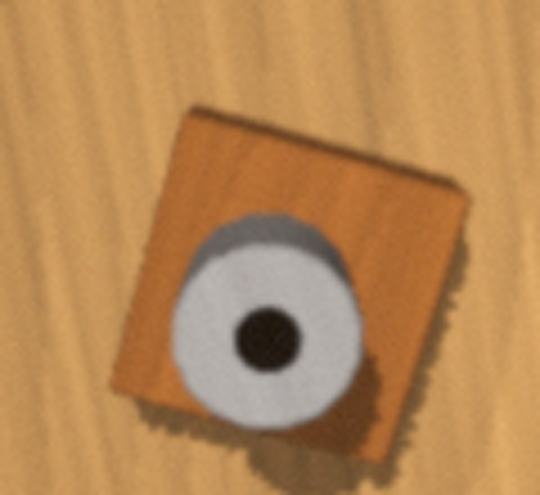

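The bushing's top centre in the crop is at about (267,337). That matches the projected (590,−255) mm within half a pixel. Grasping with the TCP 23 mm above its underside.

```bash
python3 -m pendant '[[[50,0.3,-1.6],0,1],[[95,0.3,-1.6],0,1],[[115,0.3,-1.6],0,1],[[119.5,0.3,-1.6],0,1],[[119.5,0.3,-1.6],0,1],[[119.5,0.3,-1.6],0,0],[[119.5,0.3,-1.6],0,0],[[119.5,0.3,-1.6],0,0],[[119.5,0.3,-1.6],0,0],[[119.5,0.3,-1.6],0,0],[[119.5,0.3,-1.6],0,0]]'; python3 -c "
from h import *
p,M,o=tool();print(p,M[:,0].round(4))
go([.4475,.0115,.15])"
```

```text
time: 16.1
eef_pos: [0.591, -0.2539, 0.05]
orientation: [-0.458, -0.538, -0.459, 0.538]
wrist_force: [-0.3, -0.5, 1.9]
width: 0.0391
[ 0.59099074 -0.25389293  0.04999966] [-4.e-04  1.e-04 -1.e+00]
shift [-99.9, -184.0, -239.1] jawyaw -0.160 tilt 0.0004 q7 -0.01
```

```bash
python3 -m pendant '[[[-50,0,0],0,0],[[-100,0,0],0,0],[[-100,-184,-300],0,0],[[-100,-184,-300],0,0],[[-100,-184,-300],0,0],[[-100,-184,-300],0,0],[[-100,-184,-300],0,0],[[-100,-184,-300],0,0],[[-100,-184,-300],0,0],[[-100,-184,-300],0,0],[[-100,-184,-300],0,0],[[-100,-184,-300],0,0]]'; python3 -c "
from h import *
c=cam('wrist');im=c['frame'][:,:,::-1];cv2.imwrite('pics/l1.png',im);cv2.imwrite('pics/l2.png',cv2.resize(im[130:230,200:320],None,fx=5,fy=5,interpolation=cv2.INTER_CUBIC))
p,M,o=tool();print(p,M[:,0].round(4),o['q'],proj(c,[.4475,.0115,.034]))"
```

```text
time: 17.6
eef_pos: [0.4575, 0.0708, 0.1499]
orientation: [-0.458, -0.539, -0.458, 0.539]
wrist_force: [-0.6, 0.4, -3.3]
width: 0.0391
[0.45743952 0.07090626 0.14991713] [-4.e-04  3.e-04 -1.e+00] [ 0.49218813  0.05338062 -0.75116532  1.96465236  0.03970864  1.13853223
 -0.43628303] [257.97393003 248.11411675]
```

View pics/l1.png

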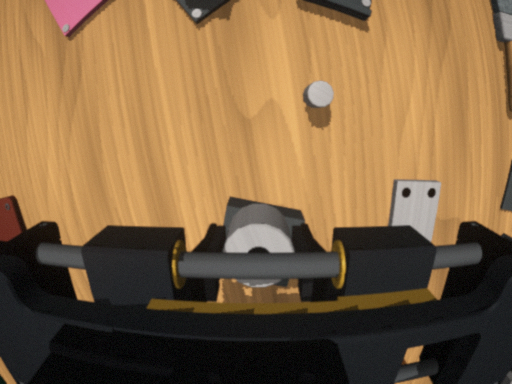

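View pics/l2.png

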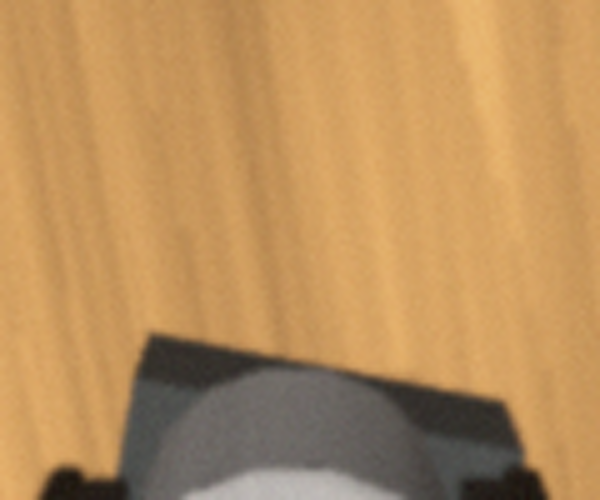

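I went the wrong side: the bushing hides the bore, with the block at (265,215) behind it. Shifting to the other side.

```bash
python3 -m pendant '[[[0,0,115],0,0],[[0,0,115],0,0],[[0,0,115],0,0],[[0,0,115],0,0],[[0,0,115],0,0],[[0,0,115],0,0]]'; python3 -c "
from h import *
c=cam('wrist');im=c['frame'][:,:,::-1];cv2.imwrite('pics/m1.png',cv2.resize(im[110:290,170:350],None,fx=3.3,fy=3.3,interpolation=cv2.INTER_CUBIC));cv2.imwrite('pics/m2.png',cv2.resize(im[120:210,200:310],None,fx=5,fy=5,interpolation=cv2.INTER_CUBIC))
p,M,o=tool();print(p,M[:,0].round(4),o['q'],proj(c,[.4475,.0115,.034]))"
```

```text
time: 18.4
eef_pos: [0.4391, -0.0411, 0.1501]
orientation: [0.459, 0.538, 0.459, -0.538]
wrist_force: [-1.3, -0.1, -3.6]
width: 0.0392
[ 0.43909612 -0.0412078   0.15005257] [-0.e+00  2.e-04 -1.e+00] [ 0.6382544  -0.00945149 -0.63236503  2.01420719 -0.00637772  1.13506758
 -0.14996421] [258.11721203 137.19094275]
```

View pics/m1.png

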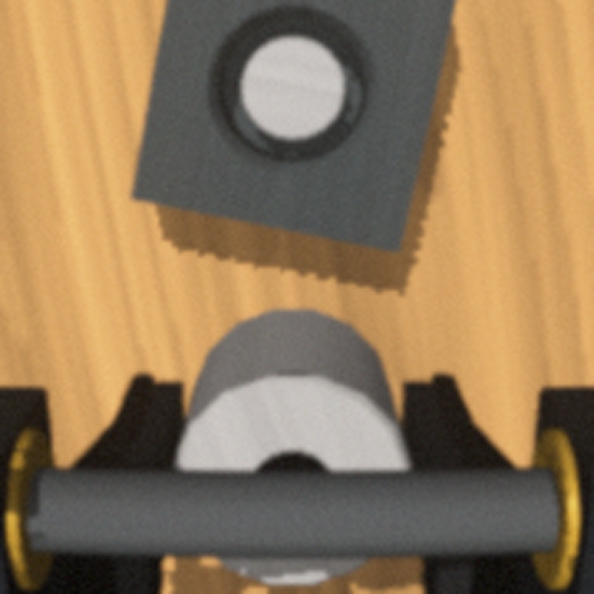

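View pics/m2.png

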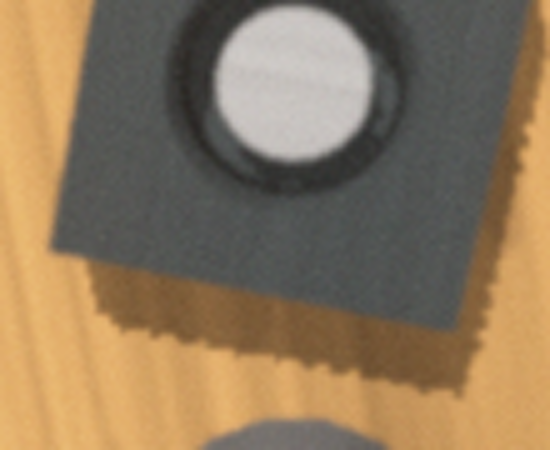

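The mouth ellipse in m1 spans columns 208–370 and rows 5–162, so its centre is (289,83). The held bushing's top disc spans columns 176–410, with its upper edge at row 375.

```bash
python3 -c "
from h import *
c=cam('wrist')
F=lambda x,y:(170+(x+.5)/3.3-.5,110+(y+.5)/3.3-.5)
m=[pt(c,F(*q),.034)[:2]*1000 for q in [(208,83),(370,83),(289,5),(289,162)]];print(np.round(m,1).tolist(),np.round(((m[0]+m[1])/2,(m[2]+m[3])/2),1).tolist(),np.linalg.norm(m[0]-m[1]),np.linalg.norm(m[2]-m[3]))
f=[pt(c,F(*q),.014)[:2]*1000 for q in [(240,87),(346,87),(293,35),(293,140)]];print('floor',np.mean(f,0).round(1),np.linalg.norm(f[0]-f[1]),np.linalg.norm(f[2]-f[3]))
p,M,o=tool()
e=pt(c,F(293,375),.167)-p; print('disc edge in tool',(M.T@e*1000).round(1))
for q in [(176,470),(410,470)]: print((M.T@(pt(c,F(*q),.167)-p)*1000).round(1))
e=pt(c,F(293,310),.127)-p; print('foot edge in tool',(M.T@e*1000).round(1))
"
```

```text
[[424.2, 17.5], [469.8, 10.2], [450.6, 35.7], [443.4, -8.8]] [[447.0, 13.8], [447.0, 13.5]] 46.154324283668004 45.12973418857575
floor [447.7  11. ] 32.33040666616716 32.313966677156614
disc edge in tool [-17.    0.4 -17.7]
[-17.  -19.1  -0.6]
[-17.   20.   -0.6]
foot edge in tool [ 23.    0.4 -16.5]
```

```bash
python3 -c "
from h import *
c=cam('wrist');im=c['frame'][:,:,::-1];cv2.imwrite('pics/n1.png',cv2.resize(im[90:200,200:320],None,fx=5,fy=5,interpolation=cv2.INTER_CUBIC))
"
```

```text
(no output)
```

View pics/n1.png

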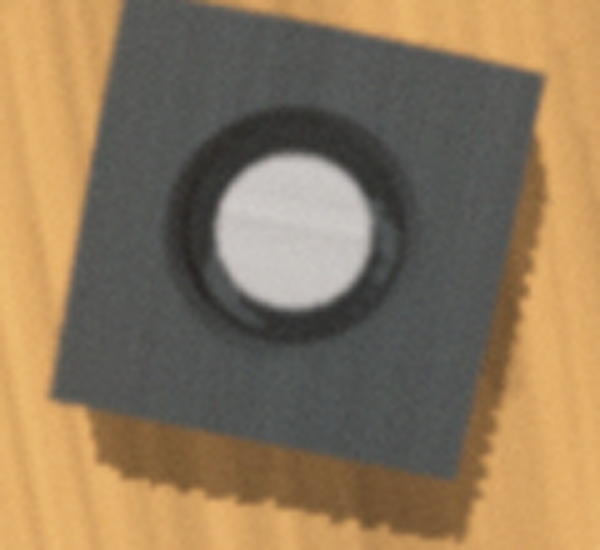

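The block's top corners are at (122,−3), (545,74), (458,480) and (50,400). The bore mouth is a circle centred at about (288,226), spanning 165–412 by 106–346.

```bash
python3 -c "
from h import *
c=cam('wrist')
F=lambda x,y:(200+(x+.5)/5-.5,90+(y+.5)/5-.5)
B=[pt(c,F(*q),.034)[:2]*1000 for q in [(122,-3),(545,74),(458,480),(50,400)]];print(np.round(B,1).tolist(),'d1',(B[0]+B[2])/2,'d2',(B[1]+B[3])/2,[np.linalg.norm(B[i]-B[i-1]).round(1) for i in range(4)])
print('mouth',pt(c,F(288.5,226),.034)*1000)
print('bright',[ (pt(c,F(293,231),z)*1000).round(1).tolist() for z in (.014,.024)])
p,M,o=tool();print(p)
for B in [(.447,.0125)]:
  print((M.T@(np.array([B[0],B[1],p[2]])-p)*1000).round(2))
"
```

```text
[[423.4, 61.5], [499.2, 34.9], [471.8, -40.3], [396.3, -12.0]] d1 [447.57909808  10.61241573] d2 [447.73432244  11.4445925 ] [np.float64(78.3), np.float64(80.3), np.float64(80.0), np.float64(80.6)]
mouth [447.04055368  13.3893382   34.        ]
bright [[447.5, 11.0, 14.0], [447.6, 11.7, 24.0]]
[ 0.4390183  -0.04165794  0.15005886]
[  0.    -0.71 -54.74]
```

```bash
python3 -m pendant '[[[0,-0.4,-55.6],0,0],[[0,-0.4,-55.6],0,0],[[50,-0.4,-55.6],0,0],[[80,-0.4,-55.6],0,0],[[90,-0.4,-55.6],0,0],[[90,-0.4,-55.6],0,0],[[94,-0.4,-55.6],0,0],[[97,-0.4,-55.6],0,0],[[97,-0.4,-55.6],0,0]]'; python3 -c "
from h import *
p,M,o=tool();print(p,M[:,0].round(4),o['wrist_force'],o['wrist_torque'],o['width'])
c=cam('scene');cv2.imwrite('pics/o1.png',cv2.resize(c['frame'][130:240,190:320,::-1],None,fx=5,fy=5,interpolation=cv2.INTER_CUBIC))
"
```

```text
time: 19.73
eef_pos: [0.4475, 0.0129, 0.0533]
orientation: [0.459, 0.538, 0.458, -0.538]
wrist_force: [-0.7, -0.5, -3.0]
width: 0.0391
[0.44754764 0.01290817 0.05326289] [ 3.e-04 -2.e-04 -1.e+00] [-0.68623253 -0.47824215 -2.99424468] [-0.01724226 -0.13300216 -0.00765879] 0.039147418023563293
```

View pics/o1.png

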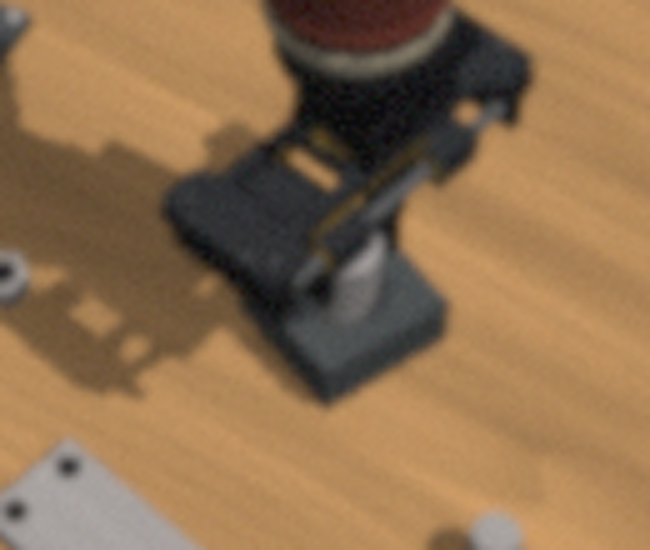

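It entered the mouth without side force (the reading is only the bushing's weight). Continuing down in small steps.

```bash
python3 -m pendant '[[[2,0,0],0,0],[[4,0,0],0,0],[[5,0,0],0,0],[[5,0,0],0,0]]'; python3 -c "
from h import *
p,M,o=tool();print(p,M[:,0].round(4),o['wrist_force'],o['wrist_torque'],o['width'])"
```

```text
time: 20.27
eef_pos: [0.4474, 0.013, 0.048]
orientation: [-0.458, -0.538, -0.459, 0.538]
wrist_force: [0.1, -0.0, -3.4]
width: 0.039
[0.44736852 0.01302041 0.04796417] [-2.e-04  2.e-04 -1.e+00] [ 0.05475152 -0.02321007 -3.38404844] [ 0.04721432 -0.08032331 -0.01499635] 0.03897984441133163
```

Underside is at about 25 mm with no resistance, so it is in the bore. Now pressing through the seat.

```bash
python3 -m pendant '[[[2,0,0],0,0],[[4,0,0],0,0],[[6,0,0],0,0],[[8,0,0],0,0],[[8,0,0],0,0]]'; python3 -c "
from h import *
p,M,o=tool();print(p,M[:,0].round(4),o['wrist_force'],o['wrist_torque'],o['width'])"
```

```text
time: 20.9
eef_pos: [0.4477, 0.013, 0.0405]
orientation: [0.459, 0.538, 0.458, -0.538]
wrist_force: [-3.1, -1.2, 5.2]
width: 0.0391
[0.44767131 0.01303845 0.04047859] [ 3.e-04 -2.e-04 -1.e+00] [-3.08383043 -1.22128714  5.15334644] [ 0.02073552  0.49395826 -0.02238146] 0.03913849969965622
```

```bash
python3 -m pendant '[[[1.5,0,0],0,0],[[3,0,0],0,0],[[3,0,0],0,0]]'; python3 -c "
from h import *
p,M,o=tool();print(p,M[:,0].round(4),o['wrist_force'],o['wrist_torque'],o['width'])"
```

```text
time: 21.28
eef_pos: [0.4477, 0.0131, 0.0375]
orientation: [0.459, 0.538, 0.458, -0.538]
wrist_force: [-2.5, -0.4, 4.2]
width: 0.0393
[0.44765248 0.01305878 0.03749993] [ 2.e-04 -2.e-04 -1.e+00] [-2.52150734 -0.39699819  4.15073539] [-0.05021092  0.58704411 -0.03679102] 0.03932116093750986
```

Constant force: it's either moving or slipping in the grip. Release, rise and look.

```bash
python3 -m pendant '[[[0,0,0],0,0.7],[[0,0,0],0,0.7],[[0,0,0],0,0.7],[[-50,0,0],0,0.5],[[-100,0,0],0,0],[[-130,0,0],0,0],[[-130,0,0],0,0],[[-130,0,0],0,0]]'; python3 -c "
from h import *
c=cam('wrist');im=c['frame'][:,:,::-1];cv2.imwrite('pics/q1.png',cv2.resize(im[130:260,200:320],None,fx=4.5,fy=4.5,interpolation=cv2.INTER_CUBIC))
p,M,o=tool();print(p,o['width'],o['wrist_force'])
c=cam('scene');cv2.imwrite('pics/q2.png',cv2.resize(c['frame'][160:220,220:300,::-1],None,fx=8,fy=8,interpolation=cv2.INTER_CUBIC))
"
```

```text
time: 22.28
eef_pos: [0.447, 0.0129, 0.1663]
orientation: [-0.458, -0.538, -0.459, 0.539]
wrist_force: [-0.5, 0.7, -0.4]
width: 0.0188
[0.44675371 0.01288505 0.16597824] 0.01487436216916484 [-0.79749498 -0.91127311 -0.07763236]
```

View pics/q1.png

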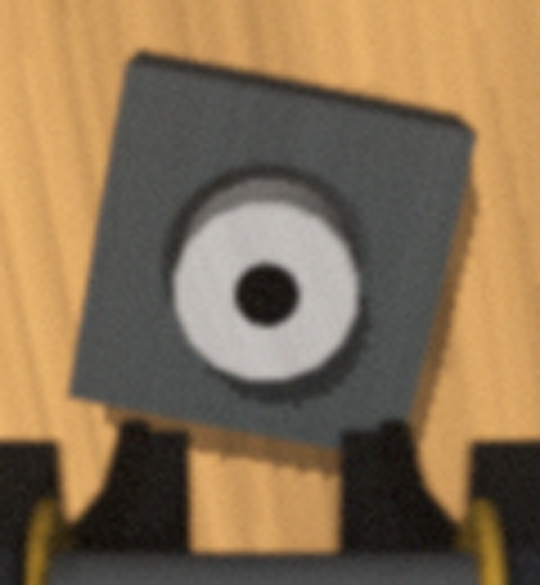

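View pics/q2.png

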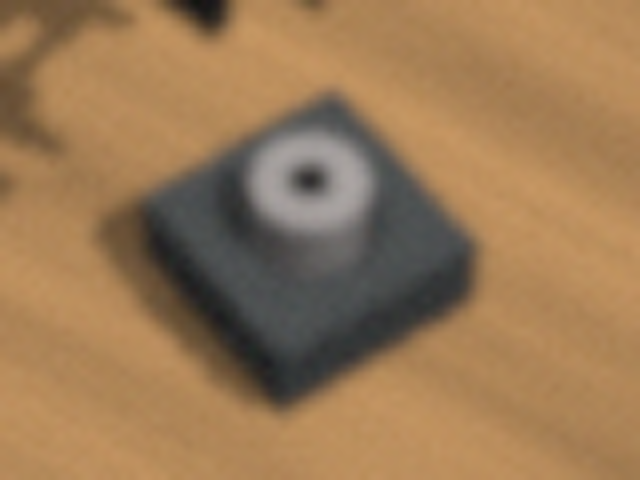

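The bushing is upright in the bore, though how far it stands proud isn't clear from these views. Pressing on its top with shut fingers to make sure it is home.

```bash
python3 -m pendant '[[[40,0,1.5],0,0],[[80,0,1.5],0,0],[[96,0,1.5],0,0],[[98,0,1.5],0,0],[[98,0,1.5],0,0]]'; python3 -m pendant '[[[1.5,0,0],0,0],[[3,0,0],0,0],[[4,0,0],0,0],[[4,0,0],0,0]]'
```

```text
time: 23.0
eef_pos: [0.4479, 0.0117, 0.07]
orientation: [0.459, 0.539, 0.458, -0.538]
wrist_force: [0.5, -0.1, -0.0]
width: 0.0006
time: 23.5
eef_pos: [0.4472, 0.0115, 0.0651]
orientation: [0.458, 0.538, 0.458, -0.538]
wrist_force: [0.1, -0.5, 0.8]
width: 0.0003
```

```bash
python3 -m pendant '[[[1,0,0],0,0],[[2,0,0],0,0],[[3,0,0],0,0],[[3,0,0],0,0]]'
```

```text
time: 24.0
eef_pos: [0.4471, 0.0115, 0.062]
orientation: [-0.458, -0.538, -0.458, 0.538]
wrist_force: [0.9, -0.4, -1.4]
width: 0.0001
```

```bash
python3 -m pendant '[[[1,0,0],0,0],[[2,0,0],0,0],[[3,0,0],0,0],[[4,0,0],0,0],[[4,0,0],0,0]]'
```

```text
time: 24.62
eef_pos: [0.4471, 0.0115, 0.058]
orientation: [-0.458, -0.538, -0.458, 0.538]
wrist_force: [0.3, -0.5, 0.6]
width: 0.0004
```

```bash
python3 -m pendant '[[[1,0,0],0,0],[[2,0,0],0,0],[[2,0,0],0,0]]'; python3 -m pendant '[[[1,0,0],0,0],[[1,0,0],0,0]]';python3 -m pendant '[[[1,0,0],0,0],[[1,0,0],0,0]]'
```

```text
time: 25.0
eef_pos: [0.4471, 0.0115, 0.056]
orientation: [-0.458, -0.538, -0.458, 0.538]
wrist_force: [-0.1, -0.6, 0.3]
width: 0.0006
time: 25.25
eef_pos: [0.4473, 0.0115, 0.0551]
orientation: [0.458, 0.538, 0.458, -0.538]
wrist_force: [0.3, -0.4, 1.6]
width: 0.0002
time: 25.5
eef_pos: [0.4474, 0.0115, 0.0545]
orientation: [0.459, 0.538, 0.458, -0.538]
wrist_force: [-2.3, -0.5, 6.1]
width: 0.0004
```

Contact at about 54.5 mm. A little further, in half-millimetre steps, watching the force.

```bash
python3 -m pendant '[[[0.5,0,0],0,0],[[0.5,0,0],0,0]]';python3 -m pendant '[[[0.5,0,0],0,0],[[0.5,0,0],0,0]]'; python3 -m pendant '[[[0.5,0,0],0,0],[[0.5,0,0],0,0]]'
```

```text
time: 25.75
eef_pos: [0.4475, 0.0115, 0.0544]
orientation: [-0.459, -0.538, -0.458, 0.538]
wrist_force: [-5.6, 0.7, 14.1]
width: 0.0005
time: 26.0
eef_pos: [0.4476, 0.0115, 0.0544]
orientation: [-0.459, -0.538, -0.458, 0.538]
wrist_force: [-6.6, -1.1, 20.7]
width: 0.0001
time: 26.25
eef_pos: [0.4477, 0.0115, 0.0544]
orientation: [-0.459, -0.538, -0.458, 0.538]
wrist_force: [-9.9, -0.5, 28.4]
width: 0.0005
```

The top holds at 54.4 mm while the force climbs past 28 N, so the bushing is fully home. On to the plate.

```bash
python3 -m pendant '[[[-50,0,0],0,0],[[-110,0,0],0,0.5],[[-110,0,0],0,1],[[-110,0,0],0,1],[[-110,0,0],0,1]]'; python3 -c "
from h import *
print(tool()[0]);go([.6326,-.009,.165],-.16)"
```

```text
time: 26.88
eef_pos: [0.4463, 0.0114, 0.1613]
orientation: [-0.458, -0.538, -0.459, 0.539]
wrist_force: [0.2, 0.1, -0.8]
width: 0.0326
[0.44629769 0.01143032 0.16130867]
shift [-4.1, 187.2, -9.5] jawyaw -0.160 tilt 0.0023 q7 -0.27  turn 0.000
```

```bash
python3 -m pendant '[[[0,187,-9.5],0,1],[[0,187,-9.5],0,1],[[0,187,-9.5],0,1],[[0,187,-9.5],0,1],[[0,187,-9.5],0,1],[[0,187,-9.5],0,1],[[0,187,-9.5],0,1]]'; python3 -c "
from h import *
c=cam('wrist');im=c['frame'][:,:,::-1];cv2.imwrite('pics/r1.png',cv2.resize(im[110:260,180:340],None,fx=3.7,fy=3.7,interpolation=cv2.INTER_CUBIC))
print(tool()[0],tool()[2]['width']);go([.6326,-.009,.003],-.16)"
```

```text
time: 27.75
eef_pos: [0.6328, -0.0089, 0.1634]
orientation: [0.459, 0.538, 0.458, -0.538]
wrist_force: [-0.5, 0.4, 0.6]
width: 0.087
[ 0.63287055 -0.00900999  0.16343845] 0.08694440558284977
shift [160.4, -0.5, -0.1] jawyaw -0.160 tilt 0.0015 q7 -0.42  turn 0.000
```

View pics/r1.png

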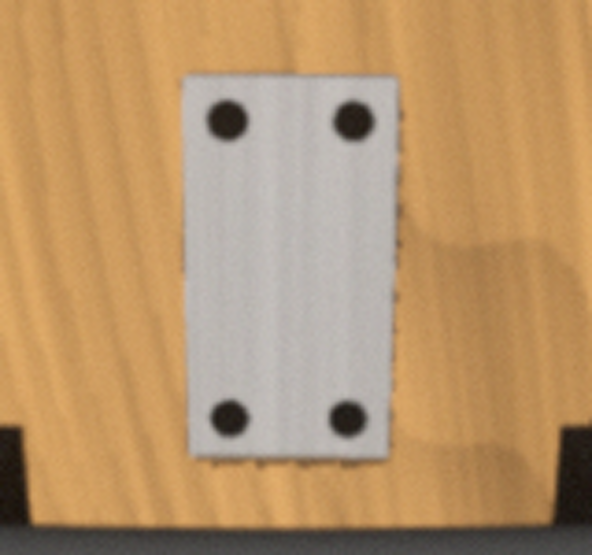

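The plate is square to the jaws, with corners near (183,76), (398,76), (389,457) and (190,457). Descending to grasp it across its width.

```bash
python3 -m pendant '[[[60,-0.5,0],0,1],[[110,-0.5,0],0,1],[[145,-0.5,0],0,1],[[157,-0.5,0],0,1],[[160,-0.5,0],0,1],[[160,-0.5,0],0,1],[[160,-0.5,0],0,0],[[160,-0.5,0],0,0],[[160,-0.5,0],0,0],[[160,-0.5,0],0,0],[[160,-0.5,0],0,0]]'; python3 -c "
from h import *
print(tool()[0],tool()[2]['width'],tool()[2]['wrist_force'])"
```

```text
time: 29.18
eef_pos: [0.6328, -0.0088, 0.0028]
orientation: [-0.458, -0.538, -0.458, 0.538]
wrist_force: [-1.3, -0.6, 4.7]
width: 0.0613
[ 0.63278265 -0.00882396  0.00282788] 0.0613308336166374 [-1.26023242 -0.56833456  4.66313756]
```

```bash
python3 -m pendant '[[[-40,0,0],0,0],[[-90,0,0],0,0],[[-120,0,0],0,0],[[-120,0,0],0,0],[[-120,0,0],0,0]]'; python3 -c "
from h import *
c=cam('top')
P=np.array([pt(c,(100+(x+.5)/4-.5,100+(y+.5)/4-.5),.010)[:2]*1000 for x,y in [(133,98),(281,170),(236,257),(86,186)]]);print(P.round(1).tolist(),P.mean(0))
d=P[1]-P[0]+P[2]-P[3];print('yang',np.arctan2(-d[1],-d[0]));d=P[3]-P[0]+P[2]-P[1];print('xang',np.arctan2(-d[1],-d[0]))
print(tool()[0],tool()[2]['width']);go([.593,.318,.12],1.139-np.pi/2)"
```

```text
time: 29.8
eef_pos: [0.6314, -0.0092, 0.1201]
orientation: [-0.458, -0.537, -0.459, 0.539]
wrist_force: [-0.2, 0.2, -8.4]
width: 0.0618
[[650.9, 359.3], [602.2, 254.0], [540.9, 281.5], [588.0, 387.5]] [595.49003381 320.5702521 ]
yang 1.145159357915558
xang -0.4216840052435018
[ 0.63130021 -0.00917391  0.11985527] 0.06164822778531864
shift [0.0, -89.9, -316.9] jawyaw -0.160 tilt 0.0039 q7 -0.44  turn 0.272
```

The four station bolts give a centre of about (595,320) mm and a y axis at 1.145 rad. I'll stop short of it for a wrist look.

```bash
python3 -m pendant '[[[0,-88,-210],0.265,0],[[0,-88,-210],0.265,0],[[0,-88,-210],0.265,0],[[0,-88,-210],0.265,0],[[0,-88,-210],0.265,0],[[0,-88,-210],0.265,0],[[0,-88,-210],0.265,0],[[0,-88,-210],0.265,0]]'; python3 -c "
from h import *
c=cam('wrist');im=c['frame'][:,:,::-1];cv2.imwrite('pics/s1.png',im)
print(tool()[0],tool()[2]['width'],proj(c,[.595,.32,.01]));go([.595,.320,.12],1.146-np.pi/2)"
```

```text
time: 30.85
eef_pos: [0.5797, 0.2113, 0.1222]
orientation: [-0.383, -0.594, -0.383, 0.595]
wrist_force: [-0.5, 0.0, -6.4]
width: 0.0615
[0.57968323 0.21153121 0.12234893] 0.061638663003493604 [224.51686998  82.07062183]
shift [2.3, -30.9, -105.1] jawyaw -0.427 tilt 0.0003 q7 -1.07  turn -0.002
```

View pics/s1.png

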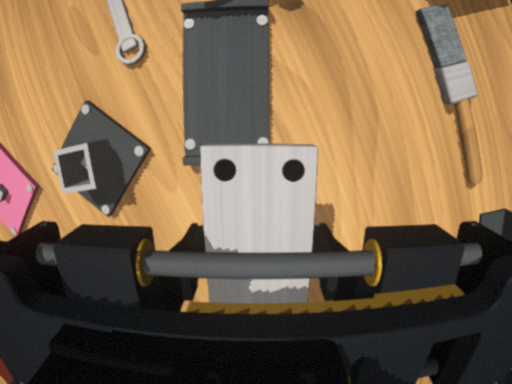

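The station bolts are at (188,23), (262,19), (191,145) and (263,141). Their centre (226,82) matches the prediction (224.5,82).

```bash
python3 -c "
from h import *
c=cam('wrist')
P=np.array([pt(c,q,.010)[:2]*1000 for q in [(188,23),(262,19),(263,141),(191,145)]]);print(P.round(1).tolist(),P.mean(0))
d=P[0]-P[3]+P[1]-P[2];print('yang',np.arctan2(d[1],d[0]))
go([.5955,.3195,.015],1.146-np.pi/2)"
```

```text
[[588.0, 390.0], [651.7, 362.0], [604.2, 255.2], [541.0, 280.7]] [596.21722767 321.96070385]
yang 1.158283545379047
shift [107.5, -30.1, -104.6] jawyaw -0.426 tilt 0.0001 q7 -1.07  turn -0.001
```

```bash
python3 -c "
from h import *
t=cam('top');s=cam('scene')
for a in [(98,132),(101,80)]:
  for b in [(383,318),(355,377)]:
    d1=ray(t,a);d2=ray(s,b);A=np.c_[d1,-d2];k=np.linalg.lstsq(A,s['C']-t['C'],rcond=None)[0];p=t['C']+k[0]*d1;q=s['C']+k[1]*d2;print(a,b,p.round(3),np.linalg.norm(p-q).round(3))
"
```

```text
(98, 132) (383, 318) [0.61  0.426 0.073] 0.004
(98, 132) (355, 377) [ 0.653  0.499 -0.089] 0.069
(101, 80) (383, 318) [0.697 0.371 0.201] 0.057
(101, 80) (355, 377) [0.75  0.428 0.075] 0.005
```

The vise handle lies at x 0.61–0.75, y≈0.43, z≈0.08. That is clear of the gripper at the placing pose. Moving over and lowering.

```bash
python3 -m pendant '[[[0,-30.4,-106],-0.005,0],[[0,-30.4,-106],-0.005,0],[[0,-30.4,-106],-0.005,0],[[0,-30.4,-106],-0.005,0],[[50,-30.4,-106],-0.005,0],[[85,-30.4,-106],-0.005,0],[[100,-30.4,-106],-0.005,0],[[106,-30.4,-106],-0.005,0],[[108.5,-30.4,-106],-0.005,0],[[108.5,-30.4,-106],-0.005,0],[[108.5,-30.4,-106],-0.005,0]]'; python3 -c "
from h import *
c=cam('wrist');im=c['frame'][:,:,::-1];cv2.imwrite('pics/t1.png',im)
print(tool()[0],tool()[2]['width'],tool()[2]['wrist_force']);go([.5958,.3208,.0128],1.15-np.pi/2)"
```

```text
time: 32.42
eef_pos: [0.5959, 0.3219, 0.0151]
orientation: [0.385, 0.594, 0.385, -0.593]
wrist_force: [0.7, -1.0, -7.8]
width: 0.0614
[0.59581838 0.32187892 0.01489576] 0.06137347456353956 [-0.32457938  0.33031582 -7.3497573 ]
shift [2.1, 0.4, 1.0] jawyaw -0.420 tilt 0.0012 q7 -1.28  turn 0.001
```

View pics/t1.png

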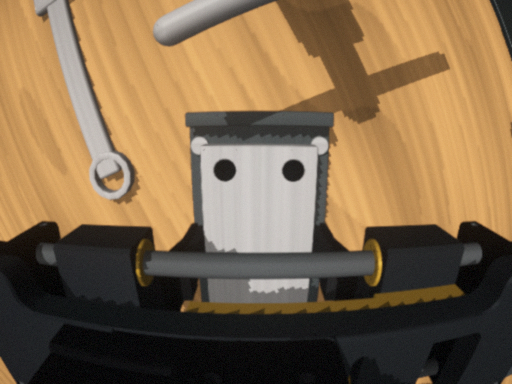

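Plate between the bars, straight, hanging about 2 mm above the base (the load still reads 7 N). Lowering and releasing.

```bash
python3 -m pendant '[[[1,0,0.8],0,0],[[2,0,0.8],0,0],[[2,0,0.8],0,0],[[2,0,0.8],0,1],[[2,0,0.8],0,1],[[2,0,0.8],0,1],[[2,0,0.8],0,1],[[-40,0,0.8],0,1],[[-100,0,0.8],0,1],[[-150,0,0.8],0,1],[[-150,0,0.8],0,1],[[-150,0,0.8],0,1]]'; python3 -c "
from h import *
c=cam('wrist');im=c['frame'][:,:,::-1];cv2.imwrite('pics/u1.png',im)
c=cam('scene');im=c['frame'][:,:,::-1];cv2.imwrite('pics/u2.png',im)
print(tool()[0],tool()[2]['width'],tool()[2]['wrist_force']);go([.5,.0,.2])"
```

```text
time: 33.98
eef_pos: [0.595, 0.3206, 0.1636]
orientation: [-0.385, -0.593, -0.385, 0.593]
wrist_force: [1.0, -0.3, -1.7]
width: 0.087
[0.59451839 0.32029062 0.16243763] 0.0870433244963105 [-0.61821695 -0.12540665 -0.08957352]
shift [-37.0, 44.3, 331.1] jawyaw -0.420 tilt 0.0024 q7 -1.21
```

View pics/u1.png

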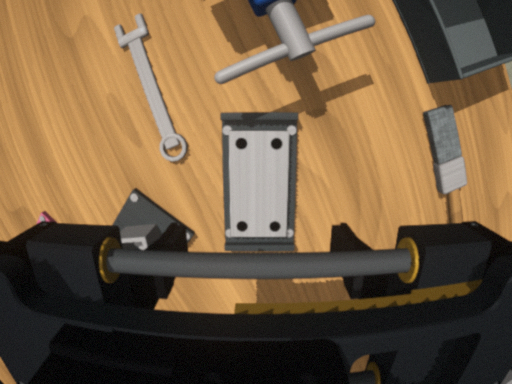

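View pics/u2.png

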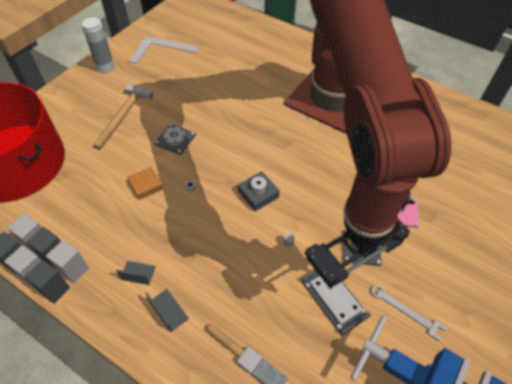

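The plate lies flat, straight and centred between the bars. Moving the arm aside for a last check of all four.

```bash
python3 -m pendant '[[[-60,0,0],0,1],[[-60,70,350],0,1],[[-60,70,350],0,1],[[-60,70,350],0,1],[[-60,70,350],0,1],[[-60,70,350],0,1],[[-60,70,350],0,1],[[-60,70,350],0,1],[[-60,70,350],0,1],[[-60,70,350],0,1]]'; python3 -c "
from h import *
c=cam('top');im=c['frame'][:,:,::-1];cv2.imwrite('pics/v1.png',im)
cv2.imwrite('pics/v2.png',cv2.resize(im[100:240,100:300],None,fx=4,fy=4,interpolation=cv2.INTER_CUBIC))
print(tool()[0])"
```

```text
time: 35.33
eef_pos: [0.5163, -0.0257, 0.2237]
orientation: [-0.385, -0.593, -0.386, 0.593]
wrist_force: [-0.9, 0.8, -0.2]
width: 0.0871
[ 0.51637776 -0.02574061  0.22377052]
```

View pics/v1.png

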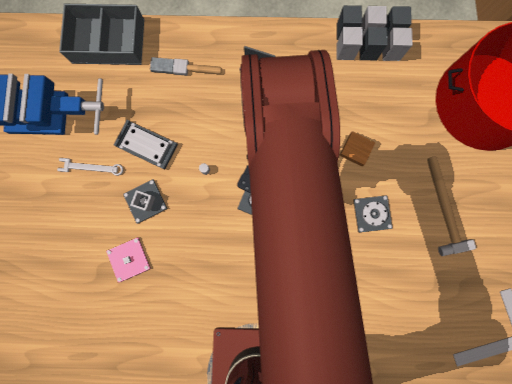

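View pics/v2.png

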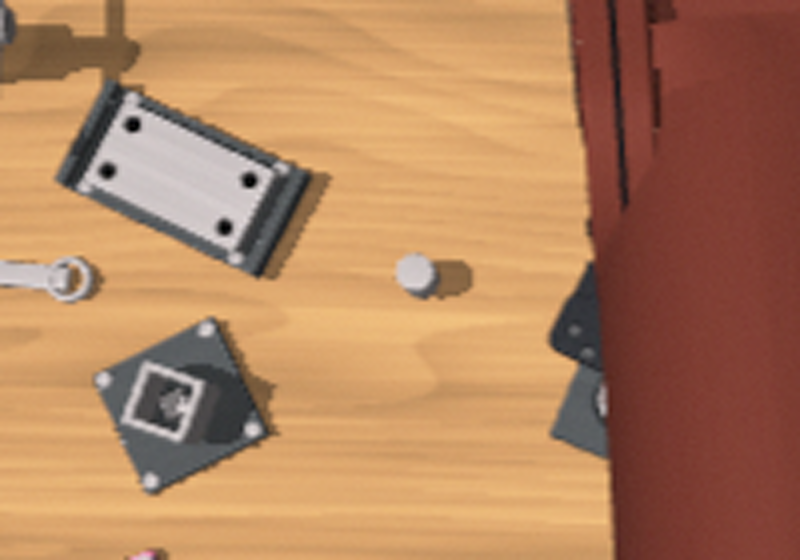

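```bash
python3 -c "
from h import *
c=cam('top')
f=lambda x,y,z: (pt(c,(100+(x+.5)/4-.5,100+(y+.5)/4-.5),z)*1000).round(1)
print('tube',np.mean([f(*q,.050) for q in [(146,360),(204,380),(182,441),(124,418)]],0),'stub 439.3 313')
print('plate',np.mean([f(*q,.022) for q in [(133,125),(249,180),(225,227),(107,170)]],0),'station 595.5 320.8')
s=cam('scene');im=s['frame'][:,:,::-1];cv2.imwrite('pics/w1.png',cv2.resize(im[160:220,220:300],None,fx=8,fy=8,interpolation=cv2.INTER_CUBIC))
# bushing top bore: scene q2 pixel
p=(220+(311+.5)/8-.5,160+(181+.5)/8-.5); print('bushing scene',[(pt(s,p,z)*1000).round(1).tolist() for z in (.054,.064)])
print(manip.get_obs()['qvel'].round(4))
"
```

```text
tube [438.85 311.55  50.  ] stub 439.3 313
plate [594.025 320.55   22.   ] station 595.5 320.8
bushing scene [[445.1, 9.9, 54.0], [451.4, 13.9, 64.0]]
[ 0.005  -0.0021  0.0051  0.0003  0.0018  0.0003  0.0023]
```

The tube is within about 2 mm of its stub and the plate within about 2 mm of its station centre. The scene ray for the bushing agrees best with its top at 54 mm. Handing in.

```bash
python3 -c "
from plant import manip
print(manip.sign_off())"
```

```text
the job is handed in; nothing more can be done
None
```

I took the stack apart from the top down, loaded all four parts and handed the job in at about 35 s on the robot's clock. The sign-off reports no verdict.

| Part | Last check |
|---|---|
| Tube | About 2 mm from the stub centre in the top camera, standing upright |
| Flange | Flat around the pin in the wrist and top pictures; judged by eye, not measured |
| Plate | About 2 mm from the station centre, straight between the bars |
| Bushing | Top held at 54.4 mm (54 mm expected) while the push rose from 6 to 28 N, so it is home on the shoulder |

- **Bushing:** the first press, with the bushing in the jaws, could have been slip, so I pressed again from above with shut fingers. The camera and touch estimates of its and the bore's centre differed by 2–3 mm. It still went in with almost no side force.
- **Last views:** the arm hid the bushing in the final top view, so its check rests on the force, an earlier close view and one scene-camera sighting. That sighting put it about 3 mm from my bore estimate. I did not look at the last scene crop I saved.
- **At hand-in:** the arm was clear of everything, the gripper was open, and the joints were practically still. No wrist force I read was above about 30 N.

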